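Set a twist-lock work support level with its partner

ROBOT

A 6-joint arm with a two-finger parallel gripper is mounted at the origin on a cart in front of the work surface, level with it; the furniture and walls round the work are solid. World frame = base frame: x ahead of the robot, y to its left, z up, the work surface at z = 0. Lengths are in m, angles in rad, forces in N, time in s.
With the tool pointing down it reaches from about 0.35 to 0.775 m from the base axis. Payload 5.5 kg.
Tool frame: the origin (TCP) lies midway between the tips of the shut fingers; the grasp point (between the pads) lies 19 mm behind it; z points along the fingers, y is the line along which they close (so a half turn about z gives the same grasp; the last joint's range is limited). The gripper opens to 85 mm and grips with 20 to 120 N. Pads are 22 mm wide; open, the fingers measure 114 mm over their backs; the gripper's body (76 mm by 85 mm) begins 54 mm behind the grasp point. The pads swing forward as they close: fully open they stand 13 mm farther back than shut.
Start: joints at [0.996, 0.313, 0.046, 1.304, 0, 1.431], TCP at [0.242, 0.522, 0.231] pointing down, gripper open.
Joint ranges: [-2.76, 2.76], [-0.86, 1.69], [-1.03, 1.26], [-2.2, 2.34], [-1.47, 1.5], [-3.14, 3.14]. Speed limits (rad/s): [2.57, 2.57, 3.14, 3.14, 3.14, 3.14].

INTERFACE

Orientations are given as a unit quaternion [w, x, y, z].
In Python, from workcell import telemetry, imaging, env gives the robot as it stands. The module is installed in compiled form; this text tells all that it offers.
- The arm moves only by the tool step_arm, never from a script. Its argument "moves" is a list of rows, each a list of 3 entries, a list of its own where there are three numbers: the shift along the tool's x, y, z in mm, then the turn, a rotation vector about the tool's x, y, z in rad, then the finger opening in mm, from 0 to 85.4. A call has 1 to 8 rows; each row is the pose to reach, as a shift and turn from the pose commanded when the call began, along the tool's axes at that moment; what a row does not reach only later rows make up. A row lasts 1/12 s, in which the tool goes at most 41.7 mm and 7.16 degrees, less where a joint would pass 70% of its speed; a pose out of reach is approached as far as the arm can. A call with a gripper value outside its range is refused whole. The fingers move at their own pace and stop on an object; "grip_force" is the grip in N (left out, the last holds). Time passes only in rows, so rows that repeat a pose let the fingers close. It gives the time, the measured TCP pose, the force, the opening and the grip force at its end, in the units of the state.
- telemetry.get_state(): the state, without advancing time (a new reading comes with each control period).
- imaging.read_camera(name): name is "scene" or "top" or "wrist"; returns the picture (420x560x3 uint8, red, green, blue); there is no depth.
- imaging.camera_params(name): a dict with "camera_matrix" (3x3 intrinsics, pixels), "D" ([k1, k2, p1, p2, k3] as OpenCV has them; the pictures are not rectified), "pose" (4x4, takes a point from camera to world coordinates). Camera axes: x right, y up, looking along -z (the intrinsics and any distortion apply to the point x, -y, -z); pixel columns grow to the right and rows downward; lengths in m; the calibration is good to about 2 mm. A picture is of the moment at which its call begins: read the wrist's pose just before it. camera_params takes no time and is no camera call; for the wrist camera it gives the pose at the moment of the call.
- env.hand_in(): hands the job in; it is judged then, once.
The state is a dict: "clock": time; "joint_pos": joint angles; "qvel": joint speeds; "tau": joint torques, N m; "tcp_pos": TCP position; "orientation": TCP orientation; "wrist_force": force on the tool from outside, world axes, zero at the start; "ft_torque": the same for the moment, N m; "finger_gap": finger opening in m; "grip_force": force on a finger pad.
Only numpy, scipy, OpenCV 4.12 (cv2) and the standard library are available. Lean on these libraries where they do the work, as an engineer would, in place of code of your own. Each camera call takes 0.05 s, during which the arm holds its last target. There are 200 camera calls.

TASK

A long bar is to lie level across the two telescopic work supports. Twist the head of the low yellow support anticlockwise (seen from above) to unlock it, raise it until its head is level with the blue one, twist it fully back clockwise to lock it there, and let go. Leave the blue support as it is.

Things in the scene. Friction and masses are not known exactly. Their poses are not given: they have to be found in the camera images.
- yellow_rest (a point): Centre of the flat top of the yellow support's head, on its vertical axis; turns and rises with it. The head is a yellow block, all below this point: 62 mm long (x axis), 18 mm thick (y axis: grip across this), 34 mm high; z is up. Two dark horns stand 9 mm above the top, 18 to 30 mm from the centre along x. Its top is 158 mm above the bench when fully down and can rise 90 mm.
- yellow_twist (a joint): Twist of the yellow head and mast, rad: 0 = fully locked (stop), 1.05 = fully unlocked (stop); grows anticlockwise seen from above. Clamped below about 0.5 (slips only above about 20 N; twisting takes about 0.3 N m); free to slide above 0.6 with about 6 N. It stays at the twist and height where it is left.
- yellow_support: Fixed upright yellow tube, bolted to the bench; origin at the centre of its underside, z up. Foot 90 mm wide, ribbed collar 42 mm wide with its top 112 mm above the bench. A 22 mm thick aluminium mast comes out of it and carries the head; mast and head twist and slide as one.
- blue_rest (a point): The same point on the blue support, an identical one in blue, already raised to the wanted height and locked: centre of the flat top of its head, x along the 62 mm length, y across the 18 mm thickness, z up. Either support may stand on the left.
- blue_twist (a joint): Twist of the blue head, rad: 0 = locked, as it must stay; grows anticlockwise seen from above.
Mind the look-alikes: they are no part of the job. Of the things like the part that bears blue_rest, leave any that is purple or red; of the rest the smaller one is meant.

How it is judged:
By the outcome, as a careful person would: the job done as asked, in the order asked, and still so for the second after the job is handed in, with the robot touching nothing.
It also fails if it takes over 37 s, if anything falls off the work surface, if the arm or the gripper's body presses on something with over 40 N, if the wrist force passes 120 N, or if a joint passes its speed limit or range.

## Working session

There is one attempt and no reset: what is moved stays moved. The work goes in short steps, Python scripts to look and compute and a tool call to move; the robot and the scene stay as the last step left them, time stands still between calls to the robot, and variables do not carry over. Pictures are saved under pics/ and viewed, at most 10 in all, crops included, and the job is handed in when it is done.

Besides the shell and the picture viewer there is one more tool, called after "Request:" in YAML: its name, and indented under it one key for each argument. step_arm: Moves the arm, as the interface text tells. Its arguments: {"type":"object","properties":{"moves":{"type":"array"},"grip_force":{"type":"number"}},"required":["moves"]}

```bash
mkdir -p pics
cat > h.py <<'E'
import numpy as np, cv2
from workcell import telemetry, imaging, env
def ray(p,u,v):
    q=cv2.undistortPoints(np.array([[[u,v]]],float),np.array(p["camera_matrix"],float),np.array(p["D"],float))[0,0]
    T=np.array(p["pose"]); d=T[:3,:3]@np.array([q[0],-q[1],-1.]); return T[:3,3],d
def onz(p,u,v,z):
    o,d=ray(p,u,v); return o+d*(z-o[2])/d[2]
def proj(p,X):
    T=np.array(p["pose"]); c=T[:3,:3].T@(np.array(X,float)-T[:3,3]); c=c*[1,-1,-1]
    return cv2.projectPoints(c.reshape(1,1,3),np.zeros(3),np.zeros(3),np.array(p["camera_matrix"],float),np.array(p["D"],float))[0].ravel()
def tri(p1,a,p2,b):
    o1,d1=ray(p1,*a);o2,d2=ray(p2,*b);d1/=np.linalg.norm(d1);d2/=np.linalg.norm(d2)
    s=np.linalg.lstsq(np.c_[d1,-d2],o2-o1,rcond=None)[0]
    x=o1+s[0]*d1;y=o2+s[1]*d2; return (x+y)/2,np.linalg.norm(x-y)
E
python3 - <<'E'
from h import *
for n in ["scene","top"]:
    im=imaging.read_camera(n); cv2.imwrite(f"pics/{n}0.png",im[:,:,::-1])
    p=imaging.camera_params(n); print(n,np.round(p["pose"],3).tolist(),p["camera_matrix"],p["D"])
s=telemetry.get_state(); print(s["tcp_pos"],s["orientation"],s["clock"])
E
```

```text
scene [[0.544, 0.534, -0.647, -0.266], [-0.839, 0.358, -0.41, -0.689], [0.012, 0.766, 0.643, 0.967], [0.0, 0.0, 0.0, 1.0]] [[434.71863025   0.         280.4631503 ]
 [  0.         434.71863025 210.09252603]
 [  0.           0.           1.        ]] [-0.10861543  0.          0.          0.          0.        ]
top [[0.47, 0.835, -0.286, 0.263], [-0.883, 0.443, -0.156, -0.276], [-0.003, 0.325, 0.946, 1.008], [0.0, 0.0, 0.0, 1.0]] [[426.7880542    0.         282.89965651]
 [  0.         426.7880542  208.18226838]
 [  0.           0.           1.        ]] [-0.12257297  0.          0.          0.          0.        ]
[0.24197141 0.52109188 0.23047759] [-2.84240912e-04  2.15703565e-01  9.76458535e-01 -7.87836755e-04] 0.1
```

View pics/scene0.png

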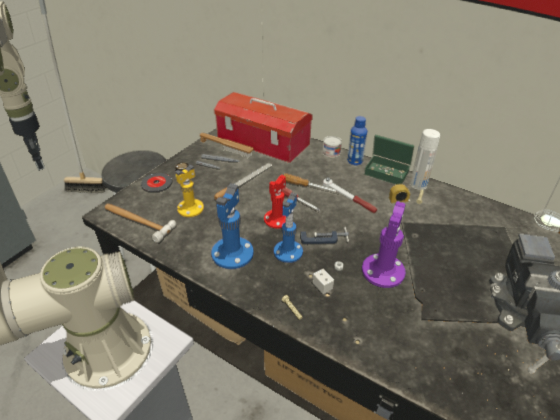

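View pics/top0.png

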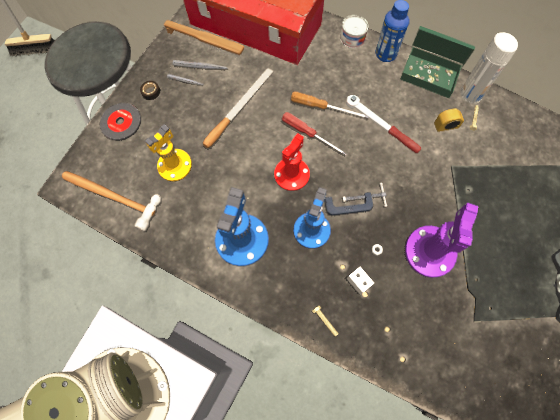

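The scene shows the yellow support at about (188,195), the small blue at (288,235), and a large blue decoy at (231,235). The red and purple ones are also decoys. The top view has yellow at (170,155) and small blue at (315,220). I'll enlarge both targets in each view.

Run:
```python
from h import *
s=cv2.imread("pics/scene0.png");t=cv2.imread("pics/top0.png")
B=[(s,165,155),(t,142,122),(s,265,190),(t,285,182)]
c=[cv2.resize(i[y:y+50,x:x+66],None,fx=6,fy=6,interpolation=cv2.INTER_CUBIC) for i,x,y in B]
cv2.imwrite("pics/crop1.png",np.vstack([np.hstack(c[:2]),np.hstack(c[2:])]))
```

```text
(no output)
```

View pics/crop1.png

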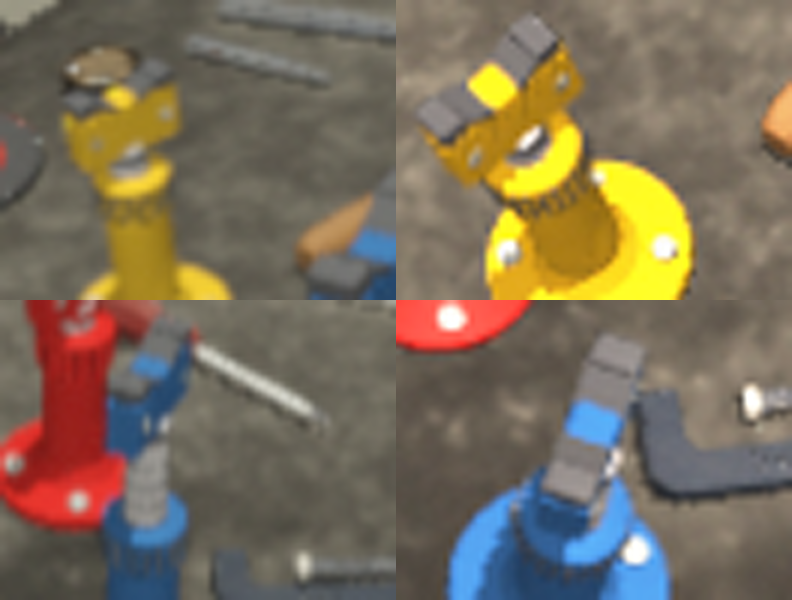

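Crop: the yellow saddle is at scene (185,171) and top (157.8,136.5). The blue saddle is at scene (290.3,200.8) and top (317.8,202.3).

Run:
```python
from h import *
ps=imaging.camera_params("scene");pt=imaging.camera_params("top")
print("Y",tri(ps,(185,171),pt,(157.8,136.5)),onz(pt,157.8,136.5,.158),onz(ps,185,171,.158))
print("B",tri(ps,(290.3,200.8),pt,(317.8,202.3)))
f=lambda a,b:(142+(a-396)/6,122+b/6)
a=onz(pt,*f(445,112),.167)
b=onz(pt,*f(525,38),.167);print("Yhorns",a,b,np.arctan2(*(b-a)[1::-1]),np.linalg.norm(b-a))
# base foot from colour mask
t=cv2.imread("pics/top0.png")
p=telemetry.get_state();R=cv2.Rodrigues
from scipy.spatial.transform import Rotation as Ro
q=p["orientation"];print(Ro.from_quat(q[[1,2,3,0]] if hasattr(q,'shape') else [q[1],q[2],q[3],q[0]]).as_matrix().round(3).tolist(),p["tcp_pos"])
# foot centre: bolts/ellipse of foot
for u,v in [f(588,250)]: print("foot~",onz(pt,u,v,.01))
```

```text
Y (array([0.54034745, 0.19504791, 0.1570704 ]), np.float64(0.0032082448952586063)) [0.53919254 0.19595736 0.158     ] [0.5400286 0.1924146 0.158    ]
B (array([ 0.55195288, -0.20036329,  0.20146101]), np.float64(0.0024071528786457873))
Yhorns [0.5194717  0.20062783 0.167     ] [0.55972316 0.19104128 0.167     ] -0.23381063713452846 0.04137731064548517
[[-0.907, 0.421, -0.001], [0.421, 0.907, -0.001], [0.0, -0.002, -1.0]] [0.24197141 0.52109188 0.23047759]
foot~ [0.54048806 0.19499998 0.01      ]
```

Request:
step_arm:
  moves:
    - [[-34,-14,0],[0,0,0],85]
    - [[-68,-28,0],[0,0,0],85]
    - [[-102,-43,0],[0,0,0],85]
    - [[-136,-57,0],[0,0,0],85]
    - [[-170,-71,0],[0,0,0],85]
    - [[-204,-85,0],[0,0,0],85]
    - [[-238,-99,0],[0,0,0],85]
    - [[-272,-113,0],[0,0,0],85]

```text
clock: 0.77
tcp_pos: [0.442, 0.3029, 0.231]
orientation: [-0.0, 0.216, 0.976, -0.0]
wrist_force: [0.6, 0.3, -0.2]
finger_gap: 0.0848
grip_force: 0.0
```

Request:
step_arm:
  moves:
    - [[-34,-14,0],[0,0,-0.05],85]
    - [[-68,-28,0],[0,0,-0.1],85]
    - [[-102,-42,0],[0,0,-0.15],85]
    - [[-135,-57,0],[0,0,-0.2],85]
    - [[-135,-57,0],[0,0,-0.2],85]
    - [[-135,-57,0],[0,0,-0.2],85]

```text
clock: 1.27
tcp_pos: [0.5405, 0.1941, 0.2304]
orientation: [-0.001, 0.119, 0.993, -0.0]
wrist_force: [-0.3, 0.8, 0.1]
finger_gap: 0.0851
grip_force: 0.0
```

Run:
```python
from h import *
s=telemetry.get_state();p=imaging.camera_params("wrist");im=imaging.read_camera("wrist");cv2.imwrite("pics/w1.png",im[:,:,::-1])
import pickle;pickle.dump(p,open("w1.pkl","wb"))
print(s["tcp_pos"],s["orientation"],s["clock"],s["joint_pos"],np.round(p["pose"],3).tolist(),p["camera_matrix"])
```

```text
[0.54053846 0.19411036 0.23038486] [-7.30053760e-04  1.19191143e-01  9.92871047e-01 -1.49790922e-04] 1.2667 [2.04921825e-01 3.13393818e-01 4.40773986e-02 1.30295935e+00
 1.81434143e-04 4.43872113e-01] [[0.236, -0.936, -0.26, 0.476], [0.972, 0.228, 0.063, 0.211], [0.0, -0.268, 0.964, 0.372], [0.0, 0.0, 0.0, 1.0]] [[291.21303724   0.         274.58083377]
 [  0.         291.21303724 205.44069997]
 [  0.           0.           1.        ]]
```

View pics/w1.png

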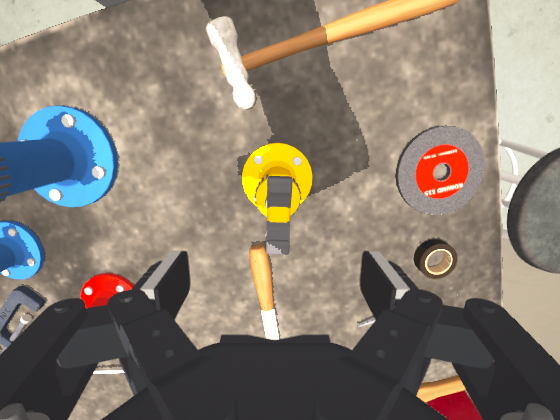

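The wrist view shows the yellow head upright in the frame, with its saddle at about (279,215) and horn ends at about rows 177 and 252, between the open fingers.

Run:
```python
from h import *
import pickle;p=pickle.load(open("w1.pkl","rb"))
im=cv2.imread("pics/w1.png")
print("saddle",onz(p,279,215,.158))
h=cv2.cvtColor(im,cv2.COLOR_BGR2HSV)
a=onz(p,279,184,.167);b=onz(p,278,238,.167);print(a,b)
for r in range(176,256,4):
    row=h[r,258:300]; d=(row[:,2]<125)&(row[:,1]<70) ; yl=(row[:,1]>150)&(row[:,2]>200)
    w=np.flatnonzero(d)+258; y=np.flatnonzero(yl)+258
    print(r,(w.min(),w.max(),len(w)) if len(w) else 0,(y.min(),y.max(),len(y)) if len(y) else 0)
cv2.imwrite("pics/crop2.png",cv2.resize(im[165:260,235:325],None,fx=6,fy=6,interpolation=cv2.INTER_CUBIC))
```

```text
saddle [0.54187587 0.19869867 0.158     ]
[0.51647015 0.20463124 0.167     ] [0.55661945 0.19426323 0.167     ]
176 (np.int64(269), np.int64(279), 11) (np.int64(258), np.int64(299), 18)
180 (np.int64(262), np.int64(294), 27) (np.int64(258), np.int64(299), 11)
184 (np.int64(268), np.int64(297), 25) (np.int64(260), np.int64(299), 13)
188 (np.int64(268), np.int64(291), 24) (np.int64(258), np.int64(297), 15)
192 (np.int64(268), np.int64(291), 24) (np.int64(258), np.int64(298), 16)
196 (np.int64(267), np.int64(290), 24) (np.int64(258), np.int64(299), 17)
200 (np.int64(267), np.int64(290), 24) (np.int64(258), np.int64(299), 16)
204 (np.int64(268), np.int64(290), 23) (np.int64(258), np.int64(298), 16)
208 0 (np.int64(259), np.int64(296), 38)
212 0 (np.int64(262), np.int64(293), 32)
216 0 (np.int64(267), np.int64(289), 23)
220 0 (np.int64(267), np.int64(289), 23)
224 (np.int64(267), np.int64(289), 23) 0
228 (np.int64(267), np.int64(288), 22) 0
232 (np.int64(267), np.int64(288), 22) 0
236 (np.int64(266), np.int64(288), 23) 0
240 (np.int64(266), np.int64(288), 23) 0
244 (np.int64(262), np.int64(289), 22) 0
248 (np.int64(278), np.int64(288), 11) (np.int64(260), np.int64(263), 4)
252 (np.int64(282), np.int64(288), 7) (np.int64(262), np.int64(265), 4)
```

View pics/crop2.png

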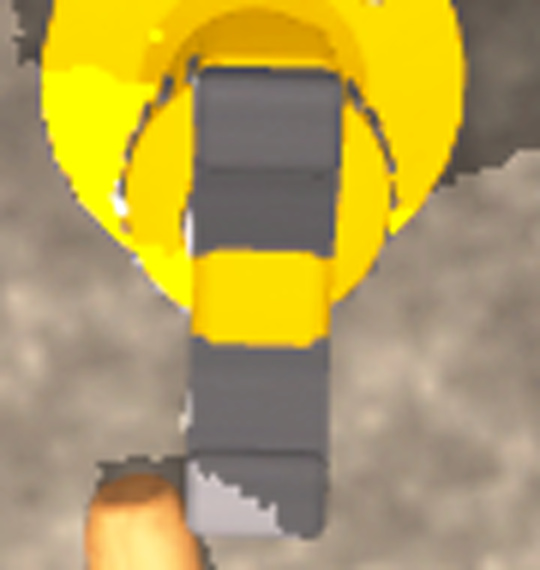

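Request:
step_arm:
  moves:
    - [[0,2.4,25],[0,0,0.026],85]
    - [[0,2.4,50],[0,0,0.026],85]
    - [[0,2.4,75],[0,0,0.026],85]
    - [[0,2.4,95],[0,0,0.026],85]
    - [[0,2.4,103],[0,0,0.026],60]
    - [[0,2.4,103],[0,0,0.026],40]
    - [[0,2.4,103],[0,0,0.026],28]
    - [[0,2.4,103],[0,0,0.026],24]
  grip_force: 60

```text
clock: 1.98
tcp_pos: [0.541, 0.199, 0.1299]
orientation: [0.001, 0.13, 0.992, 0.0]
wrist_force: [0.1, 0.3, 0.6]
finger_gap: 0.0383
grip_force: 0.0
```

Request:
step_arm:
  moves:
    - [[0,0,0],[0,0,0],20]
    - [[0,0,0],[0,0,0],18]
    - [[0,0,0],[0,0,0],14]
    - [[0,0,0],[0,0,0],10]
    - [[0,0,0],[0,0,0],10]
    - [[0,0,0],[0,0,0],10]
  grip_force: 60

```text
clock: 2.48
tcp_pos: [0.5412, 0.1978, 0.1303]
orientation: [0.001, 0.13, 0.991, -0.0]
wrist_force: [-2.0, -1.7, 5.7]
finger_gap: 0.0171
grip_force: 62.2
```

Request:
step_arm:
  moves:
    - [[0,0,0],[0,0,-0.12],10]
    - [[0,0,0],[0,0,-0.24],10]
    - [[0,0,0],[0,0,-0.36],10]
    - [[0,0,0],[0,0,-0.48],10]

```text
clock: 2.82
tcp_pos: [0.5373, 0.1957, 0.1298]
orientation: [-0.002, -0.111, 0.994, -0.002]
wrist_force: [-14.7, -13.0, 15.0]
finger_gap: 0.017
grip_force: 68.2
```

Request:
step_arm:
  moves:
    - [[0,0,0],[0,0,-0.12],10]
    - [[0,0,0],[0,0,-0.24],10]
    - [[0,0,0],[0,0,-0.36],10]
    - [[0,0,0],[0,0,-0.48],10]
    - [[0,0,0],[0,0,-0.48],10]

```text
clock: 3.23
tcp_pos: [0.5343, 0.19, 0.1297]
orientation: [-0.007, -0.342, 0.94, -0.006]
wrist_force: [-17.8, -28.1, 21.1]
finger_gap: 0.0173
grip_force: 78.5
```

Run:
```python
from h import *
s=telemetry.get_state();print(s["tcp_pos"],s["orientation"],s["joint_pos"],s["ft_torque"],s["wrist_force"])
c=[]
for n,x,y in [("scene",130,130),("wrist",200,150)]:
    im=imaging.read_camera(n)[:,:,::-1];c.append(cv2.resize(im[y:y+130,x:x+130],None,fx=3,fy=3,interpolation=cv2.INTER_CUBIC))
cv2.imwrite("pics/tw.png",np.hstack(c))
```

```text
[0.53433396 0.18995433 0.12966425] [-0.00748612 -0.3417751   0.9397344  -0.00574401] [ 0.20722873  0.3588535  -0.1433283   1.08181675 -0.01348574 -0.49032481] [-5.1370506   3.90977171 -0.76021608] [-17.77022589 -28.09024891  21.14859878]
```

View pics/tw.png

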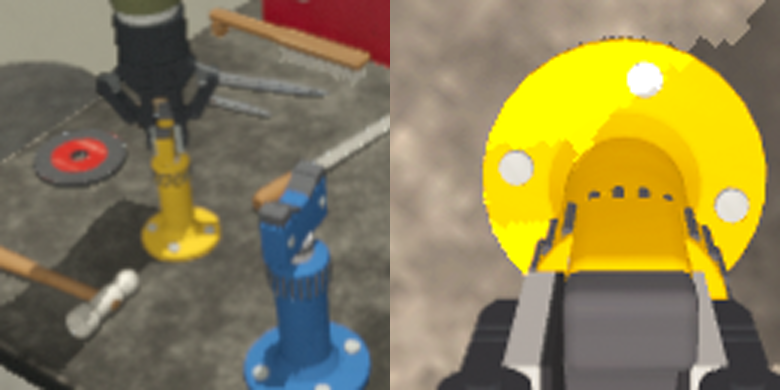

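The pictures show the head twisted with the pads holding it. In the wrist view, the head's end face meets the dark horn at about (280,241). The tool has drifted sideways under force, so I'll check the head centre against the grasp.

Run:
```python
from h import *
p=imaging.camera_params("wrist");s=telemetry.get_state()
q=s["orientation"];from scipy.spatial.transform import Rotation as Ro
R=Ro.from_quat([q[1],q[2],q[3],q[0]]).as_matrix();t=s["tcp_pos"]
print(R.round(3).tolist())
g=t-0.019*R[:,2];print("grasp",g)
e=onz(p,280,240.7,.158);print("end",e, "end in tool frame",R.T@(e-t)*1000)
u=R[:,0].copy();u[2]=0
print("centre",e-0.030*u)
# yellow foot centre by ellipse in wrist
im=imaging.read_camera("wrist");cv2.imwrite("pics/w3.png",im[:,:,::-1])
h=cv2.cvtColor(im,cv2.COLOR_RGB2HSV);m=cv2.inRange(h,(20,120,60),(35,255,255))
ys,xs=np.nonzero(m);print(xs.min(),xs.max(),ys.min(),ys.max())
for n in["scene","top"]:
    im=imaging.read_camera(n);h=cv2.cvtColor(im,cv2.COLOR_RGB2HSV);cv2.imwrite(f"pics/{n}3.png",im[:,:,::-1])
# bolts in wrist crop -> foot plane z~0.012
B=[(200+(x-390)/3,150+y/3) for x,y in[(644,79),(516,167),(732,205)]]
W=np.array([onz(p,*b,.012) for b in B]);print(W.round(4))
A=2*(W[1:]-W[0])[:,:2];b=(W[1:,:2]**2).sum(1)-(W[0,:2]**2).sum();print("bolt circle centre",np.linalg.solve(A,b))
```

```text
[[-0.769, -0.639, -0.01], [-0.639, 0.769, -0.016], [0.018, -0.005, -1.0]]
grasp [0.5345004  0.19030417 0.14865902]
end [0.51830566 0.17978084 0.158     ] end in tool frame [ 19.34559204   2.19518218 -28.01073554]
centre [0.541388   0.19893603 0.158     ]
120 559 61 314
[[0.5111 0.1817 0.012 ]
 [0.5572 0.169  0.012 ]
 [0.5237 0.2284 0.012 ]]
bolt circle centre [0.54056903 0.19873738]
```

Request:
step_arm:
  moves:
    - [[0,0,0],[0,0,0],20]
    - [[0,0,0],[0,0,0],35]
    - [[0,0,0],[0,0,0],45]
    - [[0,0,0],[0,0,0],45]
    - [[0,0,0],[0,0,0],45]

```text
clock: 3.9
tcp_pos: [0.5401, 0.1978, 0.1288]
orientation: [0.0, -0.342, 0.94, 0.0]
wrist_force: [0.5, 0.9, 0.5]
finger_gap: 0.0448
grip_force: 0.0
```

Run:
```python
from h import *
p=imaging.camera_params("wrist");s=telemetry.get_state()
q=s["orientation"];print(s["tcp_pos"],q,"yaw",2*np.arctan2(q[2],q[1]),s["wrist_force"],s["ft_torque"])
im=imaging.read_camera("wrist")[:,:,::-1];b=imaging.read_camera("top")[:,:,::-1]
cv2.imwrite("pics/w4.png",im);cv2.imwrite("pics/t4.png",b)
c=[cv2.resize(im[180:310,215:345],None,fx=3,fy=3,interpolation=cv2.INTER_CUBIC),cv2.resize(b[80:210,95:225],None,fx=3,fy=3,interpolation=cv2.INTER_CUBIC)]
cv2.imwrite("pics/op.png",np.hstack(c))
```

```text
[0.54005752 0.19779871 0.12875384] [ 5.18799637e-05 -3.42146694e-01  9.39646546e-01  7.80275142e-05] yaw 3.8399937091167304 [0.53811652 0.8746061  0.53441281] [ 0.02399275  0.02041968 -0.01799409]
```

View pics/op.png

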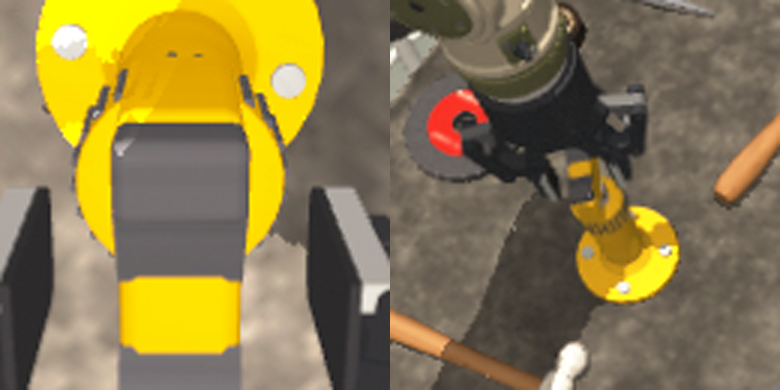

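The head is now unlocked and aligned with the open fingers; the saddle centre is at wrist pixel (275,285). The tool sprang back once it let go, so the arm is compliant.

Run:
```python
from h import *
from scipy.spatial.transform import Rotation as Ro
p=imaging.camera_params("wrist");s=telemetry.get_state();q=s["orientation"]
R=Ro.from_quat([q[1],q[2],q[3],q[0]]).as_matrix();t=s["tcp_pos"]
im=cv2.imread("pics/w4.png");h=cv2.cvtColor(im,cv2.COLOR_BGR2HSV)
for z in(.158,):
    for v in (180+277/3,180+353/3): print("saddle edge tool mm",R.T@(onz(p,215+180.5/3,v,z)-t)*1000)
    c=onz(p,215+180.5/3,180+315/3,z);print(c,R.T@(c-t)*1000)
    e=onz(p,215+180.5/3,180+125/3,z+.0);print("end",R.T@(e-t)*1000)
```

```text
saddle edge tool mm [  4.95971889   0.18745949 -28.72083524]
saddle edge tool mm [ -7.65010213   0.20005513 -28.68763155]
[0.5422203  0.19940814 0.158     ] [ -1.24753524   0.19363222 -28.70449051]
end [ 28.07448934   0.16497507 -28.78170074]
```

Request:
step_arm:
  moves:
    - [[-1.5,0.2,1],[0,0,0],35]
    - [[-1.5,0.2,1],[0,0,0],25]
    - [[-1.5,0.2,1],[0,0,0],19]
    - [[-1.5,0.2,1],[0,0,0],15]
    - [[-1.5,0.2,1],[0,0,0],12]
    - [[-1.5,0.2,1],[0,0,0],12]
  grip_force: 50

```text
clock: 4.5
tcp_pos: [0.5479, 0.1937, 0.1302]
orientation: [0.004, -0.34, 0.94, -0.007]
wrist_force: [11.7, -22.3, 4.5]
finger_gap: 0.0186
grip_force: 48.6
```

Request:
step_arm:
  moves:
    - [[0,0,-5],[0,0,0],12]
    - [[0,0,-12],[0,0,0],12]
    - [[0,0,-19],[0,0,0],12]
    - [[0,0,-26],[0,0,0],12]
    - [[0,0,-33],[0,0,0],12]
    - [[0,0,-39],[0,0,0],12]
    - [[0,0,-43],[0,0,0],12]
    - [[0,0,-43],[0,0,0],12]

```text
clock: 5.17
tcp_pos: [0.5421, 0.1996, 0.1722]
orientation: [0.001, -0.343, 0.939, -0.001]
wrist_force: [1.9, -1.9, 2.0]
finger_gap: 0.0176
grip_force: 50.4
```

Run:
```python
from h import *
from scipy.spatial.transform import Rotation as Ro
p=imaging.camera_params("wrist");s=telemetry.get_state();q=s["orientation"]
print(s["tcp_pos"],q,s["wrist_force"])
w=imaging.read_camera("wrist")[:,:,::-1];b=imaging.read_camera("top")[:,:,::-1];sc=imaging.read_camera("scene")[:,:,::-1]
for n,i in(("w5",w),("t5",b),("s5",sc)): cv2.imwrite(f"pics/{n}.png",i)
f=lambda i,x,y,k,w,h:cv2.resize(i[y:y+h,x:x+w],None,fx=k,fy=k,interpolation=cv2.INTER_CUBIC)
top=np.hstack([f(w,231,180,4,100,75),f(b,130,85,4,100,75)])
bot=np.hstack([f(sc,160,130,4,100,75),f(sc,265,180,4,100,75)])
cv2.imwrite("pics/r.png",np.vstack([top,bot]))
```

```text
[0.5421025  0.19957351 0.17224204] [ 1.38557563e-03 -3.42766260e-01  9.39419509e-01 -5.97444131e-04] [ 1.91032507 -1.9420223   2.03564936]
```

View pics/r.png

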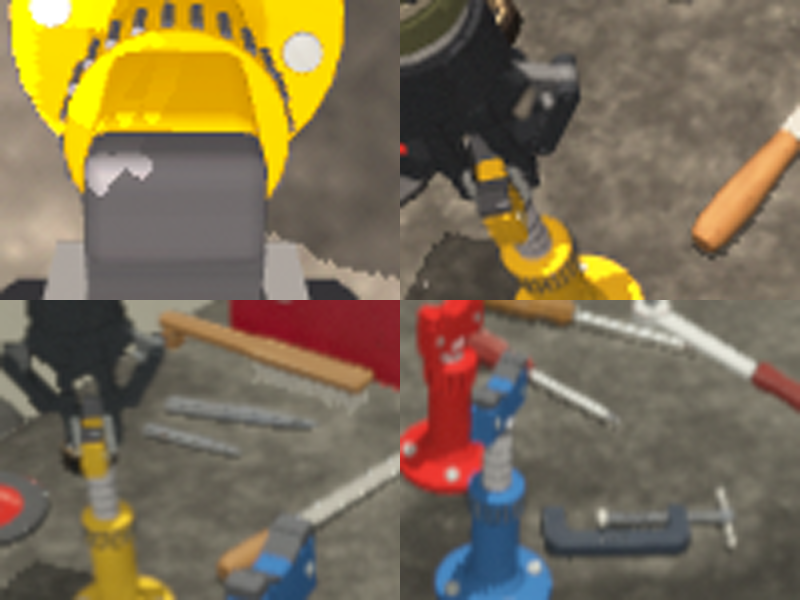

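Yellow is now raised about 42 mm and held cleanly; the blue head is at scene (288,195). I'll measure both heights with the wrist camera. First I need to find how tall the decoys are, so I can travel clear of them.

Run:
```python
from h import *
ps=imaging.camera_params("scene");pt=imaging.camera_params("top")
print("Y",tri(ps,(183.2,164.2),pt,(151.5,127)))
print("bigblue",tri(ps,(231,194),pt,(236,200)),onz(pt,242,240,.012))
print("red",tri(ps,(279,183),pt,(293,146)),onz(pt,292,174,.012))
print("purple",tri(ps,(398,214),pt,(466,222)))
```

```text
Y (array([0.54977725, 0.21153383, 0.17259003]), np.float64(0.006800525143551389))
bigblue (array([ 0.47479849, -0.05367652,  0.21210814]), np.float64(0.0022849030414988747)) [ 0.44662253 -0.0631609   0.012     ]
red (array([ 0.66726373, -0.08644277,  0.14578992]), np.float64(0.00475050013116482)) [ 0.65641816 -0.08944105  0.012     ]
purple (array([ 0.64782119, -0.4811258 ,  0.21770157]), np.float64(0.0026652277453389763))
```

Request:
step_arm:
  moves:
    - [[0,0,0],[0,0,0],20]
    - [[0,0,0],[0,0,0],35]
    - [[0,0,0],[0,0,0],50]
    - [[0,0,-5],[0,0,0],50]
    - [[0,0,-35],[0,0,0],50]
    - [[0,0,-70],[0,0,0],60]
    - [[0,0,-100],[0,0,0],85]
    - [[0,0,-100],[0,0,0],85]

```text
clock: 5.98
tcp_pos: [0.5436, 0.2002, 0.2772]
orientation: [0.005, -0.343, 0.939, -0.0]
wrist_force: [-0.3, 0.4, 1.0]
finger_gap: 0.0817
grip_force: 0.0
```

Request:
step_arm:
  moves:
    - [[0,30,0],[0,0,0],85]
    - [[0,60,0],[0,0,0],85]
    - [[0,60,0],[0,0,0],85]
    - [[0,60,0],[0,0,0],85]
    - [[0,60,0],[0,0,0],85]

```text
clock: 6.4
tcp_pos: [0.5027, 0.2454, 0.2704]
orientation: [0.0, -0.343, 0.939, -0.0]
wrist_force: [0.1, 0.3, -0.6]
finger_gap: 0.0849
grip_force: 0.0
```

```bash
cat > snap.py <<'E'
from h import *; import pickle,sys
n=sys.argv[1];p=imaging.camera_params("wrist");im=imaging.read_camera("wrist");p2=imaging.camera_params("wrist")
cv2.imwrite(f"pics/{n}.png",im[:,:,::-1]);pickle.dump(p,open(n+".pkl","wb"))
s=telemetry.get_state();print(s["clock"],s["tcp_pos"],s["orientation"],np.abs(np.array(p["pose"])-p2["pose"]).max())
E
python3 snap.py ya
```

```text
6.45 [0.50302664 0.24502771 0.2702225 ] [ 6.10930684e-05 -3.42487535e-01  9.39522370e-01 -3.68423503e-05] 0.0006356225012135175
```

Request:
step_arm:
  moves:
    - [[0,-30,0],[0,0,0],85]
    - [[0,-60,0],[0,0,0],85]
    - [[0,-90,0],[0,0,0],85]
    - [[0,-120,0],[0,0,0],85]
    - [[0,-120,0],[0,0,0],85]
    - [[0,-120,0],[0,0,0],85]
    - [[0,-120,0],[0,0,0],85]

```text
clock: 7.03
tcp_pos: [0.5799, 0.1528, 0.2698]
orientation: [-0.0, -0.342, 0.94, 0.0]
wrist_force: [-0.4, -0.2, -0.3]
finger_gap: 0.0852
grip_force: 0.0
```

```bash
python3 snap.py yb
```

```text
7.0833 [0.57963885 0.15341012 0.27006469] [-3.31870748e-04 -3.42341716e-01  9.39575418e-01  2.72681790e-04] 0.0008911454933360208
```

Request:
step_arm:
  moves:
    - [[31,-24,0],[0,0,0],85]
    - [[62,-48,0],[0,0,0],85]
    - [[93,-72,0],[0,0,0],85]
    - [[124,-96,0],[0,0,0],85]
    - [[155,-120,0],[0,0,0],85]
    - [[186,-144,0],[0,0,0],85]
    - [[217,-168,0],[0,0,0],85]
    - [[248,-192,0],[0,0,0],85]

```text
clock: 7.75
tcp_pos: [0.5129, -0.1535, 0.2708]
orientation: [0.0, -0.343, 0.939, -0.0]
wrist_force: [1.6, -1.1, 0.3]
finger_gap: 0.0852
grip_force: 0.0
```

Request:
step_arm:
  moves:
    - [[0,0,0],[0,0,0],85]
    - [[0,0,0],[0,0,0],85]
    - [[0,0,0],[0,0,0],85]
    - [[0,0,0],[0,0,0],85]

```text
clock: 8.08
tcp_pos: [0.5139, -0.1515, 0.2705]
orientation: [0.0, -0.344, 0.939, 0.0]
wrist_force: [-0.3, -0.5, -0.9]
finger_gap: 0.0848
grip_force: 0.0
```

```bash
python3 snap.py ba
```

```text
8.1333 [ 0.51398491 -0.15136936  0.27046806] [ 1.72338915e-04 -3.43762357e-01  9.39056655e-01  9.90239845e-05] 0.0003682517800603913
```

Request:
step_arm:
  moves:
    - [[0,-30,0],[0,0,0],85]
    - [[0,-60,0],[0,0,0],85]
    - [[0,-90,0],[0,0,0],85]
    - [[0,-120,0],[0,0,0],85]
    - [[0,-120,0],[0,0,0],85]
    - [[0,-120,0],[0,0,0],85]
    - [[0,-120,0],[0,0,0],85]

```text
clock: 8.72
tcp_pos: [0.591, -0.2433, 0.2699]
orientation: [-0.0, -0.343, 0.939, 0.001]
wrist_force: [-0.3, -0.1, 1.1]
finger_gap: 0.0856
grip_force: 0.0
```

```bash
python3 snap.py bb
python3 - <<'E'
import cv2,numpy as np
from h import *
import pickle
c=[]
for n,X in(("ya",(.5415,.199,.2)),("yb",(.5415,.199,.2)),("ba",(.552,-.2,.202)),("bb",(.552,-.2,.202))):
    u,v=proj(pickle.load(open(n+".pkl","rb")),X);x,y=int(u)-50,int(v)-37;x=max(0,min(460,x));y=max(0,min(345,y))
    print(n,x,y);i=cv2.imread(f"pics/{n}.png")[y:y+75,x:x+100];c.append(cv2.resize(i,None,fx=4,fy=4,interpolation=cv2.INTER_CUBIC))
cv2.imwrite("pics/q.png",np.vstack([np.hstack(c[:2]),np.hstack(c[2:])]))
E
```

```text
8.7667 [ 0.59074998 -0.24319373  0.27040583] [-1.11417484e-04 -3.43392548e-01  9.39191881e-01  3.95548666e-04] 0.0006836725713963174
ya 145 177
yb 303 178
ba 143 175
bb 301 176
```

View pics/q.png

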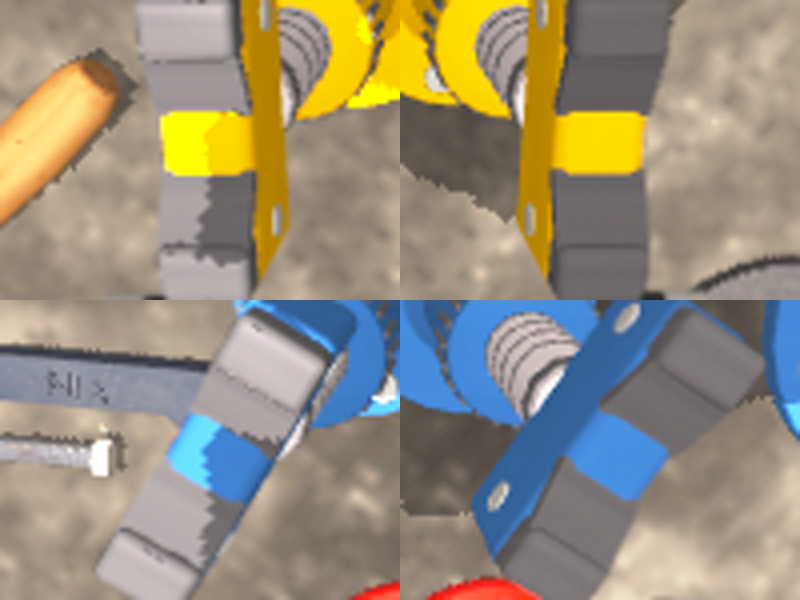

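The crops give these saddle centres (wrist pixels): yellow (196.9,213.0) and (352.6,213.7), blue (197.6,214.8) and (354.8,214.9). I'll triangulate each.

Run:
```python
from h import *; import pickle
L=lambda n:pickle.load(open(n+".pkl","rb"))
O=dict(ya=(145,177,0,0),yb=(303,178,400,0),ba=(143,175,0,300),bb=(301,176,400,300))
f=lambda n,x,y:(O[n][0]+(x-O[n][2]+.5)/4-.5,O[n][1]+(y-O[n][3]+.5)/4-.5)
for a,b,pa,pb in[("ya","yb",[(161,112),(251,112),(255,176),(161,176)],[(555,112),(645,112),(642,176),(551,174)]),
 ("ba","bb",[(193,415),(270,462),(243,502),(168,458)],[(598,410),(668,455),(632,502),(563,455)])]:
    r=[tri(L(a),f(a,*x),L(b),f(b,*y)) for x,y in zip(pa,pb)]
    P=np.array([x for x,_ in r]);print(a,P.round(4).tolist(),"mean",P.mean(0).round(4),"gap",[round(g*1e3,1) for _,g in r])
```

```text
ya [[0.542, 0.188, 0.1968], [0.5308, 0.2014, 0.1968], [0.5404, 0.2097, 0.1977], [0.5516, 0.1955, 0.1987]] mean [0.5412 0.1987 0.1975] gap [np.float64(0.1), np.float64(0.2), np.float64(0.2), np.float64(0.3)]
ba [[0.5473, -0.2058, 0.2013], [0.5451, -0.1892, 0.2014], [0.5559, -0.1879, 0.2006], [0.5579, -0.2044, 0.2003]] mean [ 0.5516 -0.1968  0.2009] gap [np.float64(0.7), np.float64(1.1), np.float64(0.3), np.float64(0.3)]
```

Request:
step_arm:
  moves:
    - [[-21,31,0],[0,0,0],85]
    - [[-42,62,0],[0,0,0],85]
    - [[-63,93,0],[0,0,0],85]
    - [[-84,124,0],[0,0,0],85]
    - [[-105,155,0],[0,0,0],85]
    - [[-126,186,0],[0,0,0],85]
    - [[-147,217,0],[0,0,0],85]
    - [[-168,248,0],[0,0,0],85]

```text
clock: 9.43
tcp_pos: [0.5581, 0.0558, 0.2715]
orientation: [0.001, -0.343, 0.939, -0.0]
wrist_force: [0.2, 0.7, -0.2]
finger_gap: 0.0849
grip_force: 0.0
```

Request:
step_arm:
  moves:
    - [[-20,31,0],[0,0,0],85]
    - [[-40,62,0],[0,0,0],85]
    - [[-60,92,0],[0,0,0],85]
    - [[-79,122,0],[0,0,0],85]
    - [[-79,122,0],[0,0,0],85]
    - [[-79,122,0],[0,0,0],85]
    - [[-79,122,0],[0,0,0],85]

```text
clock: 10.02
tcp_pos: [0.5408, 0.1977, 0.271]
orientation: [0.0, -0.343, 0.939, -0.0]
wrist_force: [0.3, -0.1, -0.6]
finger_gap: 0.0851
grip_force: 0.0
```

```bash
python3 snap.py yc
python3 - <<'E'
from h import *;import pickle
from scipy.spatial.transform import Rotation as Ro
p=pickle.load(open("yc.pkl","rb"));s=telemetry.get_state();q=s["orientation"];R=Ro.from_quat([q[1],q[2],q[3],q[0]]).as_matrix()
print("axis in tool mm",R.T@(np.array([.5412,.1987,.199])-s["tcp_pos"])*1e3,proj(p,(.5412,.1987,.1985)))
h=cv2.cvtColor(cv2.imread("pics/yc.png"),cv2.COLOR_BGR2HSV)
for r in (190,196,202,225,232,238):
    w=np.flatnonzero((h[r,250:305,2]<140)&(h[r,250:305,1]<70))+250;print(r,w.min() if len(w) else 0,w.max() if len(w) else 0,len(w))
E
```

```text
10.0667 [0.5412379  0.1969527  0.27086632] [ 3.13798005e-04 -3.42691463e-01  9.39447941e-01 -1.67649321e-04] 0.0011847855930300355
axis in tool mm [-1.06193881  1.39939998 71.86609964] [275.32160199 214.81859063]
190 271 304 19
196 264 304 31
202 253 304 43
225 264 287 24
232 264 286 23
238 264 286 23
```

Request:
step_arm:
  moves:
    - [[-1,1,30],[0,0,0],85]
    - [[-1,1,60],[0,0,0],85]
    - [[-1,1,90],[0,0,0],70]
    - [[-1,1,102],[0,0,0],50]
    - [[-1,1,102],[0,0,0],40]
    - [[-1,1,102],[0,0,0],32]
    - [[-1,1,102],[0,0,0],26]
    - [[-1,1,102],[0,0,0],22]
  grip_force: 40

```text
clock: 10.73
tcp_pos: [0.5433, 0.1983, 0.1702]
orientation: [0.002, -0.342, 0.94, -0.0]
wrist_force: [0.1, -0.6, -0.3]
finger_gap: 0.0223
grip_force: 0.0
```

Request:
step_arm:
  moves:
    - [[0,0,0],[0,0,0],20]
    - [[0,0,0],[0,0,0],18]
    - [[0,0,0],[0,0,0],16]
    - [[0,0,0],[0,0,0],14]
    - [[0,0,0],[0,0,0],12]
    - [[0,0,0],[0,0,0],12]
  grip_force: 40

```text
clock: 11.23
tcp_pos: [0.5425, 0.199, 0.1687]
orientation: [0.001, -0.343, 0.939, 0.0]
wrist_force: [0.6, 1.9, 1.8]
finger_gap: 0.0172
grip_force: 40.8
```

Request:
step_arm:
  moves:
    - [[0,0,0],[0,0,0],12]
    - [[0,0,0],[0,0,0],12]
    - [[0,0,0],[0,0,0],12]
    - [[0,0,0],[0,0,0],12]

```text
clock: 11.57
tcp_pos: [0.5423, 0.1989, 0.1684]
orientation: [0.0, -0.343, 0.939, 0.0]
wrist_force: [0.4, 2.6, 1.8]
finger_gap: 0.0173
grip_force: 40.8
```

Request:
step_arm:
  moves:
    - [[0,0,-2],[0,0,0],12]
    - [[0,0,-4],[0,0,0],12]
    - [[0,0,-4],[0,0,0],12]
    - [[0,0,-4],[0,0,0],12]
    - [[0,0,-4],[0,0,0],12]

```text
clock: 11.98
tcp_pos: [0.5416, 0.1985, 0.1717]
orientation: [-0.001, -0.343, 0.94, 0.0]
wrist_force: [2.3, 2.9, -6.8]
finger_gap: 0.0172
grip_force: 39.3
```

Run:
```python
from h import *
z=[]
for i in range(4):
    imaging.read_camera("top");s=telemetry.get_state();z.append(s["tcp_pos"])
print(np.mean(z,0),s["wrist_force"],s["ft_torque"])
```

```text
[0.54162613 0.19853749 0.17184456] [ 2.25736193  2.01262434 -5.71662254] [ 0.78774876 -0.47569713 -0.00085252]
```

Request:
step_arm:
  moves:
    - [[0,0,0.7],[0,0,0],12]
    - [[0,0,0.7],[0,0,0.06],12]
    - [[0,0,0.7],[0,0,0.12],12]
    - [[0,0,0.7],[0,0,0.18],12]
    - [[0,0,0.7],[0,0,0.24],12]
    - [[0,0,0.7],[0,0,0.3],12]

```text
clock: 12.68
tcp_pos: [0.5421, 0.1981, 0.172]
orientation: [0.0, -0.197, 0.98, -0.001]
wrist_force: [1.5, 1.4, -3.5]
finger_gap: 0.0174
grip_force: 39.6
```

Clean and drift-free. Continuing.

Request:
step_arm:
  moves:
    - [[0,0,0],[0,0,0.06],12]
    - [[0,0,0],[0,0,0.12],12]
    - [[0,0,0],[0,0,0.18],12]
    - [[0,0,0],[0,0,0.24],12]
    - [[0,0,0],[0,0,0.3],12]
    - [[0,0,0],[0,0,0.36],12]

```text
clock: 13.18
tcp_pos: [0.542, 0.1977, 0.172]
orientation: [0.0, -0.018, 1.0, -0.001]
wrist_force: [1.7, 0.5, -2.3]
finger_gap: 0.0175
grip_force: 39.7
```

Request:
step_arm:
  moves:
    - [[0,0,0],[0,0,0.06],12]
    - [[0,0,0],[0,0,0.12],12]
    - [[0,0,0],[0,0,0.18],12]
    - [[0,0,0],[0,0,0.24],12]
    - [[0,0,0],[0,0,0.3],12]
    - [[0,0,0],[0,0,0.3],12]

```text
clock: 13.68
tcp_pos: [0.5416, 0.1972, 0.1719]
orientation: [0.0, 0.131, 0.991, -0.002]
wrist_force: [-0.3, -2.6, -1.6]
finger_gap: 0.0173
grip_force: 39.9
```

Run:
```python
from h import *
s=telemetry.get_state();q=s["orientation"]
print(s["tcp_pos"],2*np.arctan2(q[2],q[1]),s["wrist_force"],s["ft_torque"])
```

```text
[0.54156863 0.19724169 0.17192207] 2.878741834440867 [-0.25677231 -2.58492539 -1.63689678] [-0.94110781 -0.14990879 -0.03743507]
```

Request:
step_arm:
  moves:
    - [[0,0,0],[0,0,0.04],12]
    - [[0,0,0],[0,0,0.08],12]
    - [[0,0,0],[0,0,0.08],12]

```text
clock: 13.93
tcp_pos: [0.5413, 0.1975, 0.1719]
orientation: [-0.0, 0.169, 0.986, -0.001]
wrist_force: [-1.6, -3.7, -0.0]
finger_gap: 0.0176
grip_force: 48.0
```

Run:
```python
from h import *
s=telemetry.get_state();q=s["orientation"]
print(s["tcp_pos"],2*np.arctan2(q[2],q[1]),s["wrist_force"],s["ft_torque"])
```

```text
[0.54129456 0.19753583 0.1719386 ] 2.8028574314406125 [-1.57803453e+00 -3.70324836e+00 -1.96057760e-03] [-0.9612928   0.2378298   1.03678935]
```

Request:
step_arm:
  moves:
    - [[0,0,0],[0,0,0.02],20]
    - [[0,0,0],[0,0,0],35]
    - [[0,0,0],[0,0,0],50]
    - [[0,0,-10],[0,0,0],60]
    - [[0,0,-40],[0,0,0],60]
    - [[0,0,-70],[0,0,0],70]
    - [[0,30,-98],[0,0,0],85]
    - [[0,60,-98],[0,0,0],85]

```text
clock: 14.6
tcp_pos: [0.5645, 0.2556, 0.2779]
orientation: [0.005, 0.171, 0.985, 0.003]
wrist_force: [2.4, 0.7, 1.2]
finger_gap: 0.0851
grip_force: 0.0
```

Request:
step_arm:
  moves:
    - [[0,0,0],[0,0,0],85]
    - [[0,0,0],[0,0,0],85]
    - [[0,0,0],[0,0,0],85]
    - [[0,0,0],[0,0,0],85]

```text
clock: 14.93
tcp_pos: [0.5615, 0.2545, 0.2694]
orientation: [-0.0, 0.17, 0.985, -0.0]
wrist_force: [0.2, -0.1, 0.1]
finger_gap: 0.0851
grip_force: 0.0
```

```bash
python3 snap.py yd
```

```text
14.9833 [0.56152442 0.25437445 0.26936466] [-4.82360214e-04  1.69899246e-01  9.85461291e-01 -2.38826262e-04] 0.0003202966196869106
```

Request:
step_arm:
  moves:
    - [[0,-30,0],[0,0,0],85]
    - [[0,-60,0],[0,0,0],85]
    - [[0,-90,0],[0,0,0],85]
    - [[0,-120,0],[0,0,0],85]
    - [[0,-120,0],[0,0,0],85]
    - [[0,-120,0],[0,0,0],85]
    - [[0,-120,0],[0,0,0],85]
    - [[0,-120,0],[0,0,0],85]

```text
clock: 15.65
tcp_pos: [0.5222, 0.1424, 0.2696]
orientation: [0.0, 0.17, 0.986, 0.0]
wrist_force: [0.6, -0.1, 0.1]
finger_gap: 0.0853
grip_force: 0.0
```

```bash
python3 snap.py ye
python3 - <<'E'
from h import *
import pickle
imaging.read_camera
c=[]
for n in("yd","ye"):
    u,v=proj(pickle.load(open(n+".pkl","rb")),(.5412,.1987,.202));x,y=int(u)-50,int(v)-37
    print(n,x,y);i=cv2.imread(f"pics/{n}.png")[y:y+75,x:x+100];c.append(cv2.resize(i,None,fx=4,fy=4,interpolation=cv2.INTER_CUBIC))
cv2.imwrite("pics/q2.png",np.hstack(c))
E
```

```text
15.7 [0.52216414 0.14262363 0.2694963 ] [2.20580860e-05 1.69222549e-01 9.85577857e-01 1.30098002e-04] 0.0005033291650335392
yd 144 179
ye 301 178
```

View pics/q2.png

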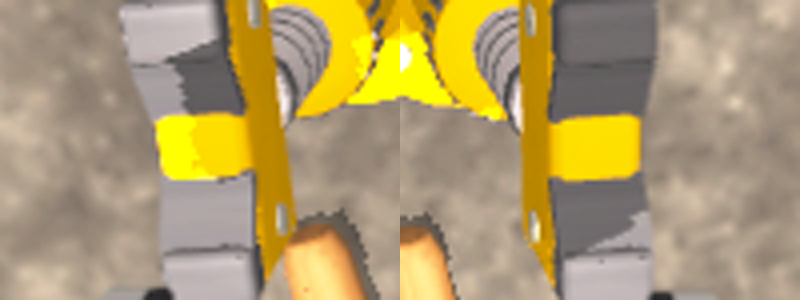

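The yellow head is free, with its saddle at (204,147) and (596,148) in the crop. I'll triangulate its height and check its angle.

Run:
```python
from h import *; import pickle
L=lambda n:pickle.load(open(n+".pkl","rb"))
O=dict(yd=(144,179,0),ye=(301,178,400))
f=lambda n,x,y:(O[n][0]+(x-O[n][2]+.5)/4-.5,O[n][1]+(y+.5)/4-.5)
r=[tri(L("yd"),f("yd",*x),L("ye"),f("ye",*y)) for x,y in zip([(154,117),(246,113),(252,176),(161,182)],[(551,117),(641,115),(640,177),(549,181)])]
P=np.array([x for x,_ in r]);print(P.round(4).tolist(),P.mean(0).round(4),[round(g*1e3,1) for _,g in r])
# angle from head edges, locked-before (w1, z .167) vs now: long edges at horn tops
def ang(n,z,pts):
    a,b=[onz(L(n),*p,z) for p in pts];d=b-a;return np.arctan2(d[1],d[0])
for n,a,b in(("yd",P[0],P[3]),("yd",P[1],P[2])): d=b-a;print(np.arctan2(d[1],d[0]))
# horn outer-end centres (crop) at top+9mm
print("now yd",ang("yd",P[:,2].mean(),[((f("yd",200,115))),(f("yd",206.5,179))]),"ye",ang("ye",P[:,2].mean(),[f("ye",596,116),f("ye",595,179)]))
print("w1",ang("w1",.158,[(235+262/6,165+252/6),(235+258/6,165+344/6)]))
```

```text
[[0.5324, 0.1917, 0.1993], [0.5379, 0.2083, 0.1985], [0.5497, 0.2047, 0.1993], [0.5447, 0.1877, 0.1996]] [0.5412 0.1981 0.1992] [np.float64(0.3), np.float64(0.1), np.float64(0.1), np.float64(0.5)]
-0.3146653779480921
-0.2950697103402255
now yd -0.3181290826537511 ye -0.28528142665445033
w1 -0.27661028599909854
```

```bash
cat > snapn.py <<'E'
from h import *; import pickle,sys
n=sys.argv[1];P=[];I=[]
for i in range(6):
    p=imaging.camera_params("wrist");I.append(imaging.read_camera("wrist").astype(float));P.append(np.array(p["pose"]))
P=np.array(P);print("std mm",P[:,:3,3].std(0)*1e3,"rot std mrad",P[:,:3,:3].std(0).max()*1e3,"drift",(P[-1]-P[0])[:3,3]*1e3)
M=P.mean(0);U,_,V=np.linalg.svd(M[:3,:3]);M[:3,:3]=U@V;p["pose"]=M
cv2.imwrite(f"pics/{n}.png",np.mean(I,0)[:,:,::-1].astype(np.uint8));pickle.dump(p,open(n+".pkl","wb"));print(telemetry.get_state()["clock"])
E
python3 snapn.py yf; python3 -c "
import pickle,numpy as np
a=pickle.load(open('ye.pkl','rb'))['pose'];b=pickle.load(open('yf.pkl','rb'))['pose'];print((np.array(a)-b)*1e3)"
```

```text
std mm [0.04345672 0.0595464  0.04746922] rot std mrad 0.15249828366212548 drift [-0.118137   -0.01552232 -0.11381554]
16.0
[[ 0.78210373  0.39297035 -0.37887557  0.01833555]
 [-0.27690596  0.81206914  0.00139496 -0.28061359]
 [ 0.36134711 -0.35678439 -0.09991806  0.19769174]
 [ 0.          0.          0.          0.        ]]
```

```bash
cat > sad.py <<'E'
from h import *; import pickle
def sad(n,X,blue):
    p=pickle.load(open(n+".pkl","rb"));im=cv2.imread(f"pics/{n}.png");u,v=map(int,proj(p,X))
    x,y=u-25,v-22;c=cv2.resize(im[y:y+44,x:x+50],None,fx=4,fy=4,interpolation=cv2.INTER_CUBIC)
    h=cv2.cvtColor(c,cv2.COLOR_BGR2HSV);lo=(95,120,205) if blue else (20,150,215)
    m=cv2.inRange(h,lo,(120,255,255) if blue else (35,255,255))
    m=cv2.morphologyEx(m,cv2.MORPH_OPEN,np.ones((9,9)))
    k,l,st,ce=cv2.connectedComponentsWithStats(m)
    d=[np.hypot(*(ce[i]-[100,88]))+1e3*(st[i,4]<800) for i in range(1,k)];i=1+int(np.argmin(d))
    r=cv2.minAreaRect(cv2.findContours((l==i).astype(np.uint8),0,2)[0][0])
    print(n,"rect",np.round(r[0],1),np.round(r[1],1),round(r[2],1),st[i,4])
    return p,(x+(r[0][0]+.5)/4-.5,y+(r[0][1]+.5)/4-.5)
def Z(a,b,X,blue):
    pa,ca=sad(a,X,blue);pb,cb=sad(b,X,blue);P,g=tri(pa,ca,pb,cb);print("->",P.round(4),round(g*1e3,2))
if __name__=="__main__":
    Y=(.5412,.1985,.2);B=(.5516,-.1968,.201)
    Z("ya","yb",Y,0);Z("yd","ye",Y,0);Z("yd","yf",Y,0);Z("ba","bb",B,1)
E
python3 sad.py
python3 - <<'E'
import cv2
for n,pts in(("ba",[(197+0,212),(205,217)]),("bb",[(355,214),(343,215)]),("ye",[(350,215),(336,215)])):
    h=cv2.cvtColor(cv2.imread(f"pics/{n}.png"),cv2.COLOR_BGR2HSV);print(n,[h[y,x].tolist() for x,y in pts])
E
```

```text
ya rect [107.   87.5] [63. 92.] 90.0 5432
yb rect [102.5  86.5] [59. 91.] 90.0 5166
-> [0.5411 0.1986 0.1975] 0.05
yd rect [104.   90.4] [64.2 93.5] 87.3 5475
ye rect [97.9 91.7] [61.7 90.3] 87.9 5282
-> [0.5413 0.198  0.1984] 0.05
yd rect [104.   90.4] [64.2 93.5] 87.3 5475
yf rect [101.6  89.2] [61.7 92.3] 86.3 5304
-> [0.5413 0.1981 0.1986] 0.07
ba rect [96.2 87.4] [81.  60.9] 29.1 4426
bb rect [104.4  91.1] [80.2 64.6] 33.7 4780
-> [ 0.551  -0.198   0.2032] 0.19
ba [[106, 176, 211], [106, 175, 205]]
bb [[106, 175, 225], [107, 115, 171]]
ye [[26, 255, 254], [22, 255, 189]]
```

```bash
for v in 175 185 195; do sed -i -E "s/lo=\(95,[0-9]+,[0-9]+\)/lo=(95,145,$v)/" sad.py; python3 sad.py | tail -3; done
```

```text
ba rect [100.3  90.2] [89.3 59.6] 30.3 4788
bb rect [103.2  90.3] [86.  64.6] 33.7 5138
-> [ 0.5513 -0.1973  0.2015] 0.49
ba rect [99.4 89.5] [87.6 59.2] 31.0 4673
bb rect [103.7  90.7] [84.6 64.6] 33.7 5059
-> [ 0.5512 -0.1974  0.202 ] 0.3
ba rect [98.2 88.7] [84.2 59.1] 30.3 4448
bb rect [104.2  91. ] [82.9 64.6] 33.7 4968
-> [ 0.5511 -0.1976  0.2025] 0.07
```

Yellow measures about 2 mm lower than blue (199 against 201–202 mm). I'll regrip at 40 N, which held cleanly last time, unlock, raise 2 mm and relock.

Request:
step_arm:
  moves:
    - [[0.3,30,0],[0,0,-0.02],85]
    - [[0.7,59,0],[0,0,-0.05],85]
    - [[0.7,59,35],[0,0,-0.05],85]
    - [[0.7,59,70],[0,0,-0.05],80]
    - [[0.7,59,97],[0,0,-0.05],60]
    - [[0.7,59,97],[0,0,-0.05],40]
    - [[0.7,59,97],[0,0,-0.05],30]
    - [[0.7,59,97],[0,0,-0.05],24]
  grip_force: 40

```text
clock: 16.67
tcp_pos: [0.5419, 0.1981, 0.1742]
orientation: [0.001, 0.145, 0.989, 0.0]
wrist_force: [-0.6, -0.4, 0.5]
finger_gap: 0.0323
grip_force: 0.0
```

Request:
step_arm:
  moves:
    - [[0,0,0],[0,0,0],21]
    - [[0,0,0],[0,0,0],19]
    - [[0,0,0],[0,0,0],17]
    - [[0,0,0],[0,0,0],15]
    - [[0,0,0],[0,0,0],12]
    - [[0,0,0],[0,0,0],12]
    - [[0,0,0],[0,0,0],12]
    - [[0,0,0],[0,0,0],12]
  grip_force: 40

```text
clock: 17.33
tcp_pos: [0.5422, 0.1975, 0.1749]
orientation: [0.002, 0.145, 0.989, 0.0]
wrist_force: [-0.4, -1.8, 6.5]
finger_gap: 0.0172
grip_force: 40.2
```

Request:
step_arm:
  moves:
    - [[0,0,-0.8],[0,0,0],12]
    - [[0,0,-0.8],[0,0,-0.06],12]
    - [[0,0,-0.8],[0,0,-0.13],12]
    - [[0,0,-0.8],[0,0,-0.2],12]
    - [[0,0,-0.8],[0,0,-0.27],12]
    - [[0,0,-0.8],[0,0,-0.34],12]

```text
clock: 17.83
tcp_pos: [0.5421, 0.1979, 0.1749]
orientation: [0.002, -0.026, 1.0, 0.0]
wrist_force: [0.6, -0.6, 3.4]
finger_gap: 0.0172
grip_force: 38.8
```

Request:
step_arm:
  moves:
    - [[0,0,0],[0,0,-0.07],12]
    - [[0,0,0],[0,0,-0.14],12]
    - [[0,0,0],[0,0,-0.21],12]
    - [[0,0,0],[0,0,-0.28],12]
    - [[0,0,0],[0,0,-0.35],12]
    - [[0,0,0],[0,0,-0.42],12]
    - [[0,0,0],[0,0,-0.48],12]
    - [[0,0,0],[0,0,-0.48],12]

```text
clock: 18.5
tcp_pos: [0.5419, 0.1988, 0.1746]
orientation: [0.002, -0.262, 0.965, 0.001]
wrist_force: [1.2, 2.3, 1.8]
finger_gap: 0.0175
grip_force: 38.9
```

Run:
```python
from h import *
s=telemetry.get_state();q=s["orientation"]
print(s["tcp_pos"],2*np.arctan2(q[2],q[1]),s["wrist_force"],s["ft_torque"])
```

```text
[0.54190838 0.19879475 0.17457035] 3.672476152733917 [1.17307167 2.2914807  1.78116532] [ 0.61799476 -0.02034044  0.03911332]
```

Request:
step_arm:
  moves:
    - [[0,0,-1.5],[0,0,0],12]
    - [[0,0,-3],[0,0,0],12]
    - [[0,0,-3.5],[0,0,0],12]
    - [[0,0,-3.5],[0,0,0],12]
    - [[0,0,-3.5],[0,0,0],12]

```text
clock: 18.92
tcp_pos: [0.5413, 0.1984, 0.1767]
orientation: [0.0, -0.261, 0.965, 0.001]
wrist_force: [3.6, 3.7, -5.2]
finger_gap: 0.0176
grip_force: 39.0
```

Request:
step_arm:
  moves:
    - [[0,0,0],[0,0,0.07],12]
    - [[0,0,0],[0,0,0.14],12]
    - [[0,0,0.3],[0,0,0.21],12]
    - [[0,0,0.3],[0,0,0.28],12]
    - [[0,0,0.3],[0,0,0.35],12]
    - [[0,0,0.3],[0,0,0.42],12]
    - [[0,0,0.3],[0,0,0.46],12]

```text
clock: 19.5
tcp_pos: [0.5417, 0.1977, 0.1766]
orientation: [0.001, -0.033, 0.999, -0.0]
wrist_force: [3.7, 2.4, -4.7]
finger_gap: 0.0174
grip_force: 39.4
```

Request:
step_arm:
  moves:
    - [[0,0,0],[0,0,0.07],12]
    - [[0,0,0],[0,0,0.14],12]
    - [[0,0,0],[0,0,0.21],12]
    - [[0,0,0],[0,0,0.28],12]
    - [[0,0,0],[0,0,0.34],12]
    - [[0,0,0],[0,0,0.4],12]
    - [[0,0,0],[0,0,0.43],12]
    - [[0,0,0],[0,0,0.43],12]

```text
clock: 20.17
tcp_pos: [0.5415, 0.1972, 0.1767]
orientation: [0.001, 0.179, 0.984, -0.001]
wrist_force: [2.8, 0.5, -3.9]
finger_gap: 0.0175
grip_force: 52.5
```

Run:
```python
from h import *
s=telemetry.get_state();q=s["orientation"]
print(s["tcp_pos"],2*np.arctan2(q[2],q[1]),s["wrist_force"],s["ft_torque"])
```

```text
[0.54148269 0.1971867  0.17667966] 2.7813859962469825 [ 2.75560771  0.4768316  -3.87806358] [-0.18725506 -0.91866604  1.22021676]
```

Request:
step_arm:
  moves:
    - [[0,0,0],[0,0,0],20]
    - [[0,0,0],[0,0,0],35]
    - [[0,0,0],[0,0,0],50]
    - [[0,0,-10],[0,0,0],60]
    - [[0,0,-40],[0,0,0],60]
    - [[0,0,-70],[0,0,0],70]
    - [[0,30,-95],[0,0,0],85]
    - [[0,60,-95],[0,0,0],85]

```text
clock: 20.83
tcp_pos: [0.5641, 0.2542, 0.2794]
orientation: [0.004, 0.181, 0.984, 0.002]
wrist_force: [1.4, -1.0, 0.6]
finger_gap: 0.085
grip_force: 0.0
```

Request:
step_arm:
  moves:
    - [[0,0,0],[0,0,0],85]
    - [[0,0,0],[0,0,0],85]
    - [[0,0,0],[0,0,0],85]
    - [[0,0,0],[0,0,0],85]
    - [[0,0,0],[0,0,0],85]

```text
clock: 21.25
tcp_pos: [0.5616, 0.2531, 0.2714]
orientation: [-0.001, 0.18, 0.984, -0.0]
wrist_force: [0.4, -0.1, -0.2]
finger_gap: 0.0848
grip_force: 0.0
```

```bash
python3 snapn.py yg
```

```text
std mm [0.11292291 0.13530299 0.08183134] rot std mrad 0.34686044724690407 drift [0.32528486 0.37456211 0.23153466]
21.55
```

Request:
step_arm:
  moves:
    - [[0,-30,0],[0,0,0],85]
    - [[0,-60,0],[0,0,0],85]
    - [[0,-90,0],[0,0,0],85]
    - [[0,-120,0],[0,0,0],85]
    - [[0,-120,0],[0,0,0],85]
    - [[0,-120,0],[0,0,0],85]
    - [[0,-120,0],[0,0,0],85]
    - [[0,-120,0],[0,0,0],85]

```text
clock: 22.22
tcp_pos: [0.5202, 0.1424, 0.2716]
orientation: [0.0, 0.179, 0.984, 0.0]
wrist_force: [1.0, -0.1, 0.4]
finger_gap: 0.085
grip_force: 0.0
```

```bash
python3 snapn.py yh
python3 - <<'E'
from sad import *
Z("yg","yh",(.5412,.1985,.201),0)
s=telemetry.get_state();print(s["tcp_pos"],s["orientation"],s["clock"])
E
```

```text
std mm [0.0717644  0.07024661 0.0954796 ] rot std mrad 0.25937190058319476 drift [-0.19661267  0.01700131 -0.25956283]
22.5167
yg rect [102.6  91.3] [63.6 94.4] 85.0 5478
yh rect [101.4  91.3] [61.9 91.2] 87.1 5282
-> [0.5412 0.1982 0.2001] 0.02
[0.51987439 0.14229783 0.27134787] [-1.75703466e-04  1.78964227e-01  9.83855566e-01 -1.41720988e-05] 22.5167
```

```bash
python3 -c "
from workcell import env; print(env.hand_in())"
```

```text
the job is handed in; nothing more can be done
None
```

The yellow support is raised level with the blue one to within about 1–2 mm by wrist camera, twisted clockwise to its stop and released; it took two unlock–raise–lock passes because the first left it about 2 mm low, the blue support was never touched, and the job is handed in at 22.5 s (no verdict was returned).

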